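# Slide the display carrier along its jig rails into the locating notches and lock it

## Task

With a fingertip, slowly push the brown carrier board by its rear edge along the steel rails of the bonding jig until you feel all its pins drop into the locating notches, then gently push the knob of the red keeper round with a fingertip until the bar lies square across the board's leading end. Only push: do not pinch the knob, lift the board or touch the display glass, and leave the other things on the bench where they are.

Things in the scene. Friction and masses are not known exactly. Their poses are not given: they have to be found in the camera images.
- jig: Bonding jig fixed to the bench: grey base plate 262 x 156 x 8 mm, two steel side rails. Origin on the bench under the track; x along the track to its home end, y across, z up. Rails at |y| = 57 to 67 mm, x = -130 to +114 mm, tops 22 mm above the bench; between them only the bare base plate (top 8 mm), clear for a fingertip. Stops 6.5 mm high on the rails at x = 108 to 114.
- home (a point): Where the carrier's origin is when all its pins are down in the notches (jig x = 30, y = 0, z = 13 mm); axes as the jig's. Each rail has two notches open at the top, 12 mm long, 7 mm deep, at jig x = -25 and +85 mm, brass plates below them outside; a seated pin has 2 mm play either way along the track.
- carrier: Loose carrier board, dark brown, 140 (x) x 110 (y) x 12 mm, with a display (white frame, black glass). Origin: centre of its underside; x to the home end, z up. Four 8 mm steel pins stick out 11 mm sideways at x = -55 and +55, 6 mm above the underside, and ride on the rail tops: underside 20 mm above the bench, 13 mm once seated. 2 mm side play. 0.37 to 0.61 kg.
- rear_edge (a point): Middle of the carrier's rear edge (x = -70 mm), half way up its 12 mm thickness. Pushed here along the track the board slides with 2 to 5 N; 70 to 95 mm to go at the start. At up to 0.06 m/s it drops into the notches by its own weight, then its pins stop hard on the notch walls; pushed fast it can jump past them.
- glass: Black display glass on the carrier, 82 x 76 mm, top 16.5 mm above the carrier's underside. Origin under its middle, 4 mm behind the carrier's centre. Must not be touched.
- keeper: Red keeper bar, 66 x 14 x 5 mm, swinging level on an upright pivot beside the home end. Origin on the pivot (jig x = 87, y = -84 mm) at the bar's underside, 29.5 mm above the bench; x points along the bar to the knob. Open (at the start) it points along the jig's x, or up to 0.3 rad from it towards y; stop at 1.70 rad. Stays where it is left.
- keeper_knob (a point): Middle of the black upright knob on the keeper, 44 mm from the pivot, 53.5 mm above the bench; 16 mm across, 41 to 63 mm above the bench. About 1 N from the side moves it round the pivot, counter-clockwise from above, till the bar points along the jig's y (1.57 rad), square across the carrier's front margin, 4.5 mm above the seated board (a board still on the rail tops blocks it).
- uv_meter: Bystander: grey-green hand meter with buttons, 105 x 58 x 23 mm, on the bench. Origin at the centre of its underside.
- tape_white: Bystander: roll of white tape, 52 mm across, 18 mm high, on the bench. Origin at the centre of its underside.
- jar_beads: Bystander: white screw-top jar, 47 mm across, 45 mm high, on the bench. Origin at the centre of its underside.
- driver_red: Bystander: small screwdriver with a red handle, 138 mm long, 13 mm high, on the bench. Origin at the centre of its underside.
- foam_block_0: Bystander: black foam spacer block, 30 x 40 x 7 mm, on the bench. Origin at the centre of its underside.
There are look-alikes about, which are no part of the job. There is more than one size of the carrier; the one meant has the size given above.

How it is judged:
By the outcome, as a careful person would: the job done as asked, in the order asked, and still so for the second after the job is handed in, with the robot touching nothing.
It also fails if it takes over 48 s, if anything falls off the work surface, if the arm or the gripper's body presses on something with over 40 N, if the wrist force passes 120 N, or if a joint passes its speed limit or range.

## Robot

A 7-joint arm with a two-finger parallel gripper is mounted at the origin on a cart in front of the work surface, level with it; the furniture and walls round the work are solid. World frame = base frame: x ahead of the robot, y to its left, z up, the work surface at z = 0. Lengths are in m, angles in rad, forces in N, time in s.
With the tool pointing down it reaches from about 0.4 to 0.9 m from the base axis. Payload 5.5 kg.
Tool frame: the origin (TCP) lies on the centre line of the jaws, within the pads' length; the fingertips stand bot.nose_length ahead of it and the grasp point (between the pads) lies 11 mm behind it (bot.nose_length is the distance from the TCP to the fingertips, in m); z points along the fingers, y is the line along which they close (so a half turn about z gives the same grasp; the last joint's range is limited). The gripper opens to 92 mm and grips with 3 to 60 N. Pads are 19 mm wide; open, the fingers measure 130 mm over their backs; the gripper's body (75 mm by 190 mm) begins 47 mm behind the grasp point.
Start: joints at [1.601, 0.501, -0.427, 1.55, 0.221, 1.138, -0.21], TCP at [0.15, -0.632, 0.235] pointing down, gripper open.
Joint ranges: [-2.88, 2.88], [-0.31, 2.03], [-1.54, 1.56], [0.2, 2.42], [-1.41, 4.55], [0.19, 2.02], [-2.57, 2.57]. Speed limits (rad/s): [2.57, 2.57, 3.14, 3.14, 3.14, 3.14, 3.14].

## Interface

Orientations are given as [roll, pitch, yaw] about the fixed x, y, z axes, in that order (R = Rz(yaw) Ry(pitch) Rx(roll)).
In Python, from plant import sensors, optics, bot gives the robot as it stands.
- The arm moves only by the tool step_arm, never from a script. Its argument "commands" is a list of rows, each a list of 7 numbers: the gripper's target within -1 to 1 (shut at 1, half-way at 0, fully open at -1), then the shift along the world's x, y, z in m, then the turn, a rotation vector about the world's x, y, z in degrees. A call has 1 to 12 rows; each row shifts and turns the commanded pose from where the row before left it; what a row does not reach is not made up. A row lasts 1/10 s, in which the tool goes at most 50 mm and 8.59 degrees, less where a joint would pass 70% of its speed; a pose out of reach is approached as far as the arm can. A call with a gripper value outside its range is refused whole. The fingers move at their own pace and stop on an object; "newtons" is the grip in N (left out, the last holds). Time passes only in rows, so rows that do not move let the fingers close. It gives the time, the measured TCP pose, the force, the opening and the grip force at its end, in the units of the state.
- sensors.sense(): the state, without advancing time (a new reading comes with each control period).
- optics.capture(name): name is "side" or "top"; returns a dict with "frame" (420x560x3 uint8, red, green, blue), "depth" (420x560 float32, m along the optical axis (not along the pixel's ray), 0 where there is no reading), "fovy" (degrees; the focal length in pixels is half the picture's height over the tangent of half this angle, whatever the lens; pixels are square), "cx", "cy" (the principal point, pixels), "k1" (the pictures are not rectified: a ray, as slopes to the right and down, at radius r is drawn at 1 + k1 r^2 times it, then the intrinsics apply), "view" (4x4, takes a point from world to camera coordinates). Camera axes: x right, y down, z forward; pixel columns grow to the right and rows downward; lengths in m; the calibration is good to about 2 mm. A picture is of the moment at which its call begins.
- bot.sign_off(): hands the job in; it is judged then, once.
Trained networks look in the newest picture that a camera, given by its name, has taken for a name from the list of things; names that differ only in an ending like _2 or _b are one class to them, and where a whole thing is asked for, a point or a joint stands for the part that bears it (a point fixed in the world has none). Each returns a list of dicts, best first, with "conf" (0 to 1); they miss things now and then, are a little off and sometimes report something else, mostly with a low value. They report only what shows in the picture. A call takes as long as a camera call. They do not tell look-alikes from the thing itself.
- optics.cut_out(camera, label): "pixels" (420x560 bool, what is visible of it) and "box" ([centre column, centre row, width, height] in pixels, round what is visible of it).
The state is a dict: "time": time; "qpos": joint angles; "joint_vel": joint speeds; "tau": joint torques, N m; "tool_pos": TCP position; "ee_rot": TCP orientation; "force": force on the tool from outside, world axes, zero at the start; "torque": the same for the moment, N m; "width": finger opening in m; "finger_force": force on a finger pad.
Only numpy, scipy, OpenCV 4.12 (cv2) and the standard library are available. Lean on these libraries where they do the work, as an engineer would, in place of code of your own. Each camera call takes 0.05 s, during which the arm holds its last target. There are 200 camera calls.

## Working session

There is one attempt and no reset: what is moved stays moved. The work goes in short steps, Python scripts to look and compute and a tool call to move; the robot and the scene stay as the last step left them, time stands still between calls to the robot, and variables do not carry over. Pictures are saved under pics/ and viewed, at most 11 in all, crops included, and the job is handed in when it is done.

Besides the shell and the picture viewer there is one more tool, called after "Call:" by a JSON object that holds its "method" and its "body", one argument or row to a line. step_arm: Moves the arm, as the interface text tells. Its arguments: {"type":"object","properties":{"commands":{"type":"array"},"newtons":{"type":"number"}},"required":["commands"]}

```bash
mkdir -p pics; ls; cat > h.py <<'E'
import numpy as np, cv2
from plant import sensors, optics, bot
def K(c):
    f=210/np.tan(np.radians(c['fovy'])/2); return np.array([[f,0,c['cx']],[0,f,c['cy']],[0,0,1.]])
def D(c): return np.array([c['k1'],0,0,0,0.])
def rays(c,uv):
    p=cv2.undistortPoints(np.array(uv,float).reshape(-1,1,2),K(c),D(c)).reshape(-1,2)
    R=c['view'][:3,:3];t=c['view'][:3,3]
    return -R.T@t, np.c_[p,np.ones(len(p))]@R   # depth-scaled world dirs
def at_z(c,uv,z):
    o,d=rays(c,uv); return o+d*((z-o[2])/d[:,2])[:,None]
def at_depth(c,uv):
    o,d=rays(c,uv); uv=np.array(uv,int).reshape(-1,2); return o+d*c['depth'][uv[:,1],uv[:,0]][:,None]
def proj(c,P):
    P=np.array(P,float).reshape(-1,3); R=c['view'][:3,:3]
    return cv2.projectPoints(P,cv2.Rodrigues(R)[0],c['view'][:3,3],K(c),D(c))[0].reshape(-1,2)
E
python3 - <<'E'
from h import *
import pickle
s=sensors.sense(); print(s, bot.nose_length)
out=[]
for n in ('top','side'):
    c=optics.capture(n); out.append(c['frame']); pickle.dump(c,open(n+'.pkl','wb'))
    cv2.imwrite(f'pics/{n}0.png',c['frame'][:,:,::-1])
    for l in ['jig','carrier','keeper','keeper_knob','glass','uv_meter','tape_white','jar_beads','driver_red','foam_block_0']:
        for r in optics.cut_out(n,l):
            v,u=np.nonzero(r['pixels'])
            P=at_depth(c,np.c_[u,v]); P=P[c['depth'][v,u]>0]
            print(n,l,round(r['conf'],2),np.round(r['box']),np.round(np.median(P,0),3) if len(P) else None)
E
```

```text
pics
{'time': 0.0, 'qpos': array([ 1.60121819,  0.50187596, -0.42677686,  1.55145596,  0.22081428,
        1.13826619, -0.2102944 ]), 'joint_vel': array([ 2.10165178e-03,  2.52042609e-04, -1.07320949e-03,  6.88714731e-05,
       -1.85339194e-03,  3.32406964e-05,  6.06292042e-04]), 'tau': array([ 3.91148360e-04, -5.66602957e+01, -5.81527904e+00, -2.79116678e+01,
       -6.83608116e-02,  3.10182245e-02,  1.65987481e-04]), 'tool_pos': array([ 0.14973285, -0.63181892,  0.23365695]), 'ee_rot': array([-3.13964654e+00, -6.04961090e-05,  2.32833125e-01]), 'force': array([-0.12700196,  0.25517202,  0.61508518]), 'torque': array([0.02724841, 0.00531869, 0.07490815]), 'finger_force': 0.0, 'width': 0.09192243446830158} 0.008
top jig 0.88 [328. 224. 142. 128.] [0.525 0.135 0.008]
top carrier 0.85 [240. 336.  57.  59.] [0.259 0.355 0.009]
top carrier 0.79 [314. 231.  81.  78.] [0.478 0.195 0.033]
top keeper 0.57 [312. 228.  81.  80.] [0.479 0.195 0.033]
top keeper 0.54 [386. 205.  19.  25.] [0.528 0.029 0.035]
top keeper_knob 0.64 [388. 206.  19.  26.] [0.524 0.032 0.035]
top glass 0.9 [238. 333. 
[... 718 characters left out ...]
  35.] [0.47  0.216 0.035]
side keeper_knob 0.57 [318. 196.  16.  23.] [0.535 0.027 0.038]
side glass 0.77 [385. 294.  45.  20.] [0.261 0.363 0.012]
side glass 0.72 [309. 231.  73.  34.] [0.472 0.216 0.035]
side glass 0.58 [276. 317.  65.  39.] [0.406 0.508 0.021]
side glass 0.57 [311. 224.  41.  21.] [0.477 0.204 0.038]
side uv_meter 0.69 [275. 319.  66.  37.] [0.406 0.509 0.021]
side tape_white 0.83 [290. 271.  29.  20.] [0.444 0.368 0.018]
side jar_beads 0.87 [236. 205.  21.  22.] [0.707 0.142 0.032]
side driver_red 0.66 [274. 253.  16.  18.] [0.515 0.304 0.013]
side foam_block_0 0.4 [252. 228.  21.   6.] [0.626 0.202 0.009]
side foam_block_0 0.17 [277. 318.  64.  41.] [0.406 0.509 0.021]
```

```bash
python3 - <<'E'
import cv2
a=cv2.imread('pics/top0.png')
cv2.imwrite('pics/top_crop.png',cv2.resize(a[110:380,180:440],None,fx=2.2,fy=2.2,interpolation=cv2.INTER_CUBIC))
E
```

```text
(no output)
```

View pics/top0.png

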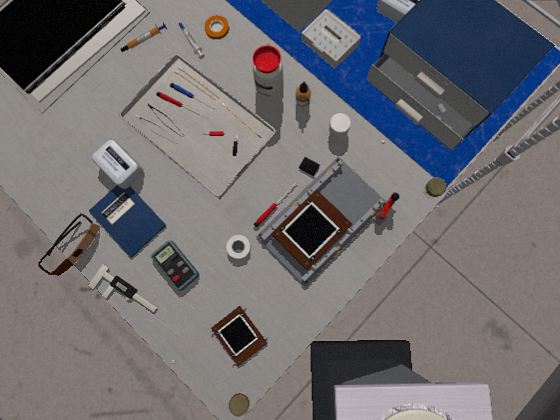

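View pics/top_crop.png

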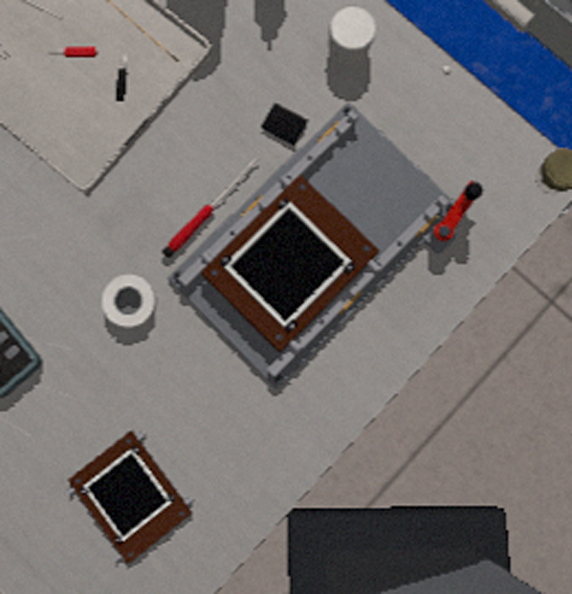

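The carrier candidates are (314,231), on the jig rails, and (240,336), smaller and lying loose on the bench. The one on the rails fits the description because it has the right size and is in the jig. I'll fit the poses next and check the sizes.

```bash
python3 - <<'E'
from h import *
import pickle
C={n:pickle.load(open(n+'.pkl','rb')) for n in('top','side')}
c=C['top']
optics.capture('top')
def rect(P): 
    r=cv2.minAreaRect(P[:,:2].astype(np.float32)*1000); return np.round(r[0],1),np.round(r[1],1),round(r[2],1)
for r in optics.cut_out('top','carrier')[:2]:
    v,u=np.nonzero(r['pixels']); z=.032 if r['box'][0]>280 else .012
    print('carrier',r['box'],rect(at_z(c,np.c_[u,v],z)))
v,u=np.mgrid[150:300,240:410]; uv=np.c_[u.ravel(),v.ravel()]
P=at_depth(c,uv)
for lo,hi,nm in((.018,.0255,'rails'),(.006,.0265,'jig')):
    m=(P[:,2]>lo)&(P[:,2]<hi)
    im=np.zeros(420*560,np.uint8).reshape(420,560); im[uv[m][:,1],uv[m][:,0]]=1
    if nm=='jig':
        im=np.zeros_like(im); q=[r for r in optics.cut_out('top','jig')][0]['pixels']; im[q]=1; 
        vv,uu=np.nonzero(im); print(nm,rect(at_z(c,np.c_[uu,vv],.012)))
    else: print(nm,m.sum(), rect(P[m]))
def T(x,y,th): return lambda p:np.c_[np.array(p)[:,:2]@np.array([[np.cos(th),np.sin(th)],[-np.sin(th),np.cos(th)]])+[x,y],np.array(p)[:,2]]
# overall fit of jig: rails top + red bar points
f=c['frame'].astype(int); red=(f[...,0]>120)&(f[...,1]<60)&(f[...,2]<60); red[:, :375]=0; red[:180]=0; red[230:]=0;red[:,410:]=0
vv,uu=np.nonzero(red); print('red',len(uu),rect(at_z(c,np.c_[uu,vv],.0345)))
dk=(f.sum(2)<90); dk[:, :385]=0; dk[:190]=0; dk[210:]=0;dk[:,402:]=0
vv,uu=np.nonzero(dk); print('knob',len(uu),np.c_[uu,vv].mean(0),at_z(c,np.c_[uu,vv],.063).mean(0))
cs=C['side']; cv2.imwrite('pics/side_crop.png',cv2.resize(cs['frame'][170:280,230:390,::-1],None,fx=4.5,fy=4.5,interpolation=cv2.INTER_CUBIC))
cv2.imwrite('pics/top_jig.png',cv2.resize(c['frame'][150:290,250:410,::-1],None,fx=4.2,fy=4.2,interpolation=cv2.INTER_CUBIC))
E
```

```text
carrier [240.7, 336.2, 48.2, 56.1] (array([259.4, 355.2]), array([97.5, 81.7]), 35.1)
carrier [312.6, 229.0, 81.4, 75.2] (array([480.4, 195.7]), array([119.3, 138.9]), 43.4)
rails 979 (array([506.6, 207.4]), array([321. , 270.3]), 79.2)
jig (array([506.3, 153.6]), array([173.5, 291.9]), 42.4)
red 91 (array([518.3,  34.3]), array([16.8, 47.9]), 48.6)
knob 44 [394.06818182 197.65909091] [0.53547708 0.02254971 0.063     ]
```

View pics/top_jig.png

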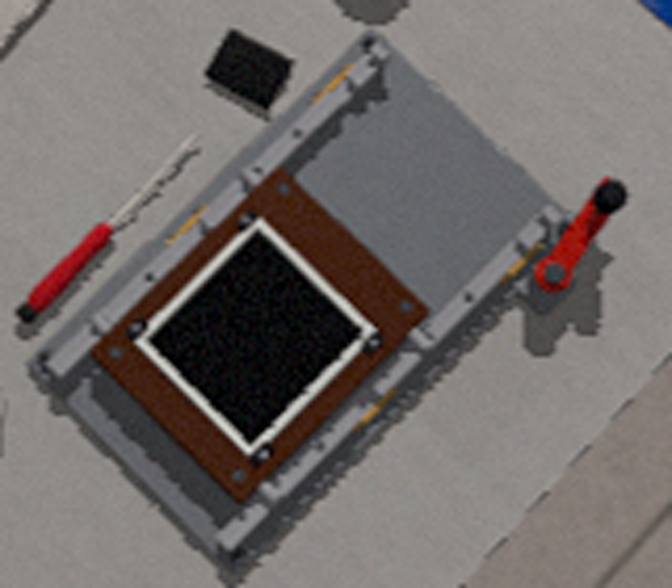

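```bash
cat > fit.py <<'E'
from h import *
import pickle
from scipy.optimize import least_squares
c=pickle.load(open('top.pkl','rb'))
px=lambda l:np.array(l)/4.2+[250,150]-.38
def W(q,p):
    x,y,th=q; p=np.array(p)/1000.; R=np.array([[np.cos(th),-np.sin(th)],[np.sin(th),np.cos(th)]]); return np.c_[p[:,:2]@R.T+[x,y],p[:,2]]
E
python3 - <<'E'
from fit import *
jm=[[87,-84,37],[85,67,15],[-25,67,15],[85,-67,15],[-25,-67,15],[-130,67,22],[-130,-57,22],[114,67,28],[114,-67,28]]
ji=px([[553,273],[336,83],[185,225],[521,258],[375,408],[42,362],[218,530],[372,38],[553,213]])
f=lambda q,m,i:(proj(c,W(q,m))-i).ravel()
s=least_squares(f,[.525,.135,-.8],args=(jm,ji),loss='soft_l1'); print('jig',s.x); print(np.round(s.fun.reshape(-1,2),1))
J=s.x
cm=[[70,55,32],[70,-55,32],[-70,-55,32],[-70,55,32]]
s=least_squares(f,[.48,.19,-.8],args=(cm,px([[283,170],[428,313],[245,500],[93,352]]))); print('carrier',s.x); print(np.round(s.fun.reshape(-1,2),1))
def inJ(p): d=np.array(p)[:2]-J[:2]; a=J[2]; return np.array([np.cos(a)*d[0]+np.sin(a)*d[1],-np.sin(a)*d[0]+np.cos(a)*d[1]])*1000
print('carrier in jig',inJ(s.x), s.x[2]-J[2])
k=at_z(c,px([[610,195]]),.063)[0]; print('knob',k,inJ(k))
for n,p in dict(rear=[-70-0,0]).items(): pass
for p in ([-160,0,0],[40-70-70,0,0],[30,0,0],[30-70,0,0],[87,-84,0],[131,-110,0]): print(p,W(J,[p])[0].round(4))
im=c['frame'][:,:,::-1].copy(); im=cv2.resize(im[150:290,250:410],None,fx=4.2,fy=4.2,interpolation=cv2.INTER_CUBIC)
def draw(q,m,col):
    p=(proj(c,W(q,m))-[250,150]+.38)*4.2; cv2.polylines(im,[p.round().astype(np.int32)],True,col,1)
draw(J,[[-130,67,22],[114,67,22],[114,57,22],[-130,57,22]],(0,255,0));draw(J,[[-130,-67,22],[114,-67,22],[114,-57,22],[-130,-57,22]],(0,255,0))
draw(s.x,cm,(255,255,0)); draw(J,[[87,-84,35],[131,-84,35]],(255,0,255))
cv2.imwrite('pics/ov.png',im)
E
```

```text
jig [ 0.50772222  0.16657297 -0.81252722]
[[ 0.  -0.8]
 [-0.6  0. ]
 [ 0.7  0. ]
 [-0.8 -0.2]
 [-0.8 -0.7]
 [ 0.6  0.1]
 [-0.8  1.2]
 [ 0.4  0.2]
 [ 1.9  0.2]]
carrier [ 0.47868119  0.19453398 -0.81260636]
[[-0.4 -1.4]
 [ 1.8 -0.2]
 [-0.6  1.4]
 [-0.8  0. ]]
carrier in jig [-40.27097395  -1.85675701] -7.91413915648409e-05
knob [0.5388829  0.02065944 0.063     ] [127.36535708 -77.71623389]
[-160, 0, 0] [0.3977 0.2827 0.    ]
[-100, 0, 0] [0.439  0.2392 0.    ]
[30, 0, 0] [0.5284 0.1448 0.    ]
[-40, 0, 0] [0.4802 0.1956 0.    ]
[87, -84, 0] [0.5066 0.0456 0.    ]
[131, -110, 0] [ 0.5179 -0.0042  0.    ]
```

View pics/ov.png

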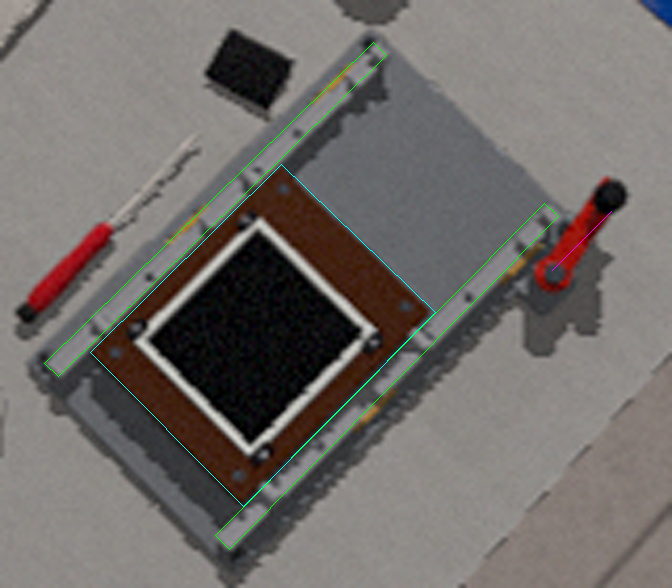

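The overlay matches: carrier corners in the crop are at (283,168), (432,313), (245,503) and (92,352). The pivot is at (553,273) and the knob at (610,195). The rails and board fit within about 2 mm. The board has roughly 70 mm to go and the jig yaw is -0.81 rad. I'll set off now, with the fingers shut.

Call:
{"method": "step_arm", "body": {
  "commands": [
    [1, 0.03, 0.026, 0, 0, 0, -5],
    [1, 0.03, 0.026, 0, 0, 0, -5],
    [1, 0.03, 0.026, 0, 0, 0, -5],
    [1, 0.03, 0.026, 0, 0, 0, -5],
    [1, 0.03, 0.026, 0, 0, 0, -5],
    [1, 0.03, 0.026, 0, 0, 0, -5],
    [1, 0.03, 0.026, 0, 0, 0, -5],
    [1, 0.03, 0.026, 0, 0, 0, -5],
    [1, 0.03, 0.026, 0, 0, 0, -5],
    [1, 0.02, 0.045, 0, 0, 0, -5],
    [1, 0.02, 0.045, 0, 0, 0, -5],
    [1, 0.02, 0.045, 0, 0, 0, -5]
  ],
  "newtons": 20
}}

```text
time: 2.45
tool_pos: [0.4807, -0.2617, 0.2349]
ee_rot: [-3.141, -0.0, -0.818]
force: [1.1, -0.8, -0.5]
width: 0.002
finger_force: 0.0
```

Call:
{"method": "step_arm", "body": {
  "commands": [
    [1, -0.006, 0.0445, 0, 0, 0, 0],
    [1, -0.006, 0.0445, 0, 0, 0, 0],
    [1, -0.006, 0.0445, 0, 0, 0, 0],
    [1, -0.006, 0.0445, 0, 0, 0, 0],
    [1, -0.006, 0.0445, 0, 0, 0, 0],
    [1, -0.006, 0.0445, 0, 0, 0, 0],
    [1, -0.006, 0.0445, 0, 0, 0, 0],
    [1, -0.006, 0.0445, 0, 0, 0, 0],
    [1, -0.006, 0.0445, -0.02, 0, 0, 0],
    [1, -0.006, 0.0445, -0.03, 0, 0, 0],
    [1, -0.006, 0.0445, -0.03, 0, 0, 0],
    [1, -0.006, 0.0445, -0.03, 0, 0, 0]
  ]
}}

```text
time: 3.65
tool_pos: [0.4312, 0.0958, 0.1847]
ee_rot: [3.127, 0.023, -0.813]
force: [0.2, 0.6, -1.2]
width: 0.0002
finger_force: 0.0
```

```bash
python3 - <<'E'
from h import *
s=sensors.sense(); print(s['tool_pos'],s['ee_rot'],s['force'],s['qpos'].round(2),s['time'])
c=optics.capture('side'); a=cv2.resize(c['frame'][130:310,220:420,::-1],None,fx=3.3,fy=3.3,interpolation=cv2.INTER_CUBIC)
p=(proj(c,[s['tool_pos']-[0,0,.008],[.408,.272,.013],[.432,.2465,.026]])-[220,130]+.38)*3.3
for q in p: cv2.circle(a,tuple(int(v) for v in q),4,(0,255,255),1)
cv2.imwrite('pics/s1.png',a)
E
```

```text
[0.43121915 0.09575965 0.18471959] [ 3.12745184  0.02294812 -0.81274679] [ 0.21488115  0.6118148  -1.16811823] [-0.59  0.18  0.36  2.1  -0.1   0.89 -2.56] 3.65
```

View pics/s1.png

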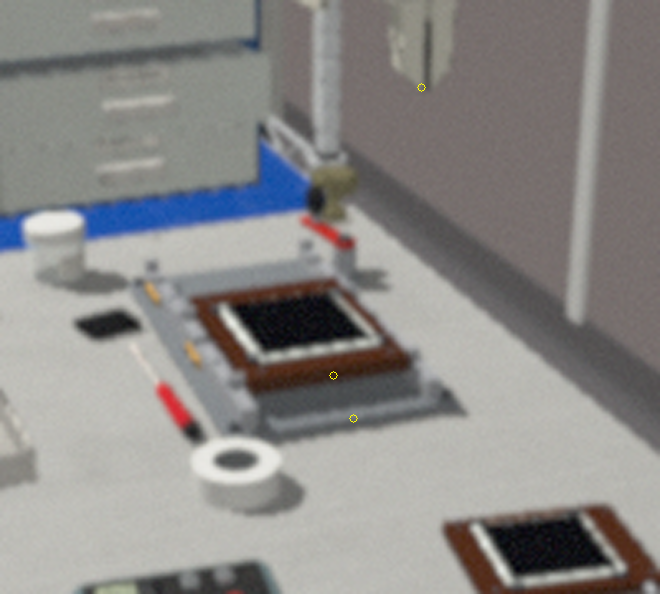

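Joint 7 has come up against its limit, so I'll turn the tool the other way by half a turn while moving on.

Call:
{"method": "step_arm", "body": {
  "commands": [
    [1, 0, 0, 0, 0, 0, 8.5],
    [1, 0, 0, 0, 0, 0, 8.5],
    [1, 0, 0, 0, 0, 0, 8.5],
    [1, 0, 0, 0, 0, 0, 8.5],
    [1, 0, 0, 0, 0, 0, 8.5],
    [1, 0, 0, 0, 0, 0, 8.5],
    [1, -0.003, 0.02, 0, 0, 0, 8.5],
    [1, -0.003, 0.02, 0, 0, 0, 8.5],
    [1, -0.003, 0.02, 0, 0, 0, 8.5],
    [1, -0.003, 0.02, 0, 0, 0, 8.5],
    [1, -0.003, 0.02, 0, 0, 0, 8.5],
    [1, -0.003, 0.02, 0, 0, 0, 8.5]
  ]
}}

```text
time: 4.9
tool_pos: [0.4127, 0.2163, 0.1848]
ee_rot: [3.126, 0.023, 0.975]
force: [0.1, -0.1, -0.5]
width: 0.0006
finger_force: 0.0
```

Call:
{"method": "step_arm", "body": {
  "commands": [
    [1, -0.001, 0.014, 0, 0, 0, 8.5],
    [1, -0.001, 0.014, 0, 0, 0, 8.5],
    [1, -0.001, 0.014, 0, 0, 0, 8.5],
    [1, -0.001, 0.014, 0, 0, 0, 8.5],
    [1, 0, 0, 0, 0, 0, 8.5],
    [1, 0, 0, 0, 0, 0, 8.5],
    [1, 0, 0, 0, 0, 0, 8.5],
    [1, 0, 0, 0, 0, 0, 8.5],
    [1, 0, 0, 0, 0, 0, 8.5],
    [1, 0, 0, 0, 0, 0, 0]
  ]
}}

```text
time: 5.9
tool_pos: [0.4088, 0.2713, 0.1847]
ee_rot: [3.125, 0.024, 2.305]
force: [0.9, 0.1, 0.4]
width: 0.0008
finger_force: 0.0
```

```bash
python3 - <<'E'
from h import *
from scipy.spatial.transform import Rotation as R
s=sensors.sense(); print(s['tool_pos'],s['ee_rot'],s['force'],s['qpos'].round(2),s['time'])
a=R.from_euler('xyz',s['ee_rot']); 
print(np.degrees((R.from_euler('xyz',[np.pi,0,np.pi-.8125])*a.inv()).as_rotvec()))
E
```

```text
[0.40883392 0.27125808 0.18473205] [3.12530267 0.02399113 2.30481234] [0.85187409 0.09770654 0.37907072] [-0.49  0.24 -0.19  2.01  0.09  0.87  0.  ] 5.9
[0.37580802 1.61844714 1.37986597]
```

Call:
{"method": "step_arm", "body": {
  "commands": [
    [1, 0, 0, -0.03, 0.4, 1.6, 1.4],
    [1, 0, 0, -0.03, 0, 0, 0],
    [1, 0, 0, -0.03, 0, 0, 0],
    [1, 0, 0, -0.03, 0, 0, 0],
    [1, 0, 0, -0.02, 0, 0, 0],
    [1, 0, 0, -0.015, 0, 0, 0],
    [1, 0, 0, -0.007, 0, 0, 0],
    [1, 0, 0, 0, 0, 0, 0]
  ]
}}

```text
time: 6.7
tool_pos: [0.4082, 0.2713, 0.0218]
ee_rot: [-3.14, -0.0, 2.326]
force: [0.1, 0.7, 0.1]
width: 0.0005
finger_force: 0.0
```

```bash
python3 - <<'E'
from h import *
s=sensors.sense(); print(s['tool_pos'],s['ee_rot'],s['force'],s['time'])
c=optics.capture('side'); a=cv2.resize(c['frame'][160:310,220:420,::-1],None,fx=3.8,fy=3.8,interpolation=cv2.INTER_CUBIC)
cv2.imwrite('pics/s2.png',a)
E
```

```text
[0.40822057 0.27126259 0.02175769] [-3.14016502e+00 -3.97900780e-04  2.32621659e+00] [0.09928441 0.66472156 0.141847  ] 6.7
```

View pics/s2.png

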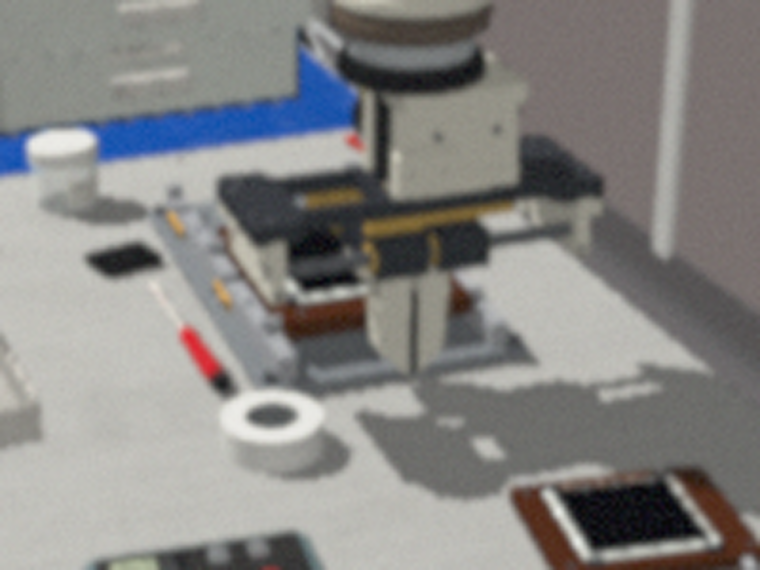

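The closed fingertips are at (405,370), behind the board's rear edge between the rails. I'll push slowly at 0.04 m/s.

Call:
{"method": "step_arm", "body": {
  "commands": [
    [1, 0.00275, -0.0029, 0, 0, 0, 0],
    [1, 0.00275, -0.0029, 0, 0, 0, 0],
    [1, 0.00275, -0.0029, 0, 0, 0, 0],
    [1, 0.00275, -0.0029, 0, 0, 0, 0],
    [1, 0.00275, -0.0029, 0, 0, 0, 0],
    [1, 0.00275, -0.0029, 0, 0, 0, 0],
    [1, 0.00275, -0.0029, 0, 0, 0, 0],
    [1, 0.00275, -0.0029, 0, 0, 0, 0],
    [1, 0.00275, -0.0029, 0, 0, 0, 0],
    [1, 0.00275, -0.0029, 0, 0, 0, 0]
  ]
}}

```text
time: 7.75
tool_pos: [0.4361, 0.243, 0.0225]
ee_rot: [3.141, -0.0, 2.329]
force: [-2.8, 3.6, 3.7]
width: 0.0005
finger_force: 2.5
```

Call:
{"method": "step_arm", "body": {
  "commands": [
    [1, 0.00275, -0.0029, 0, 0, 0, 0],
    [1, 0.00275, -0.0029, 0, 0, 0, 0],
    [1, 0.00275, -0.0029, 0, 0, 0, 0],
    [1, 0.00275, -0.0029, 0, 0, 0, 0],
    [1, 0.00275, -0.0029, 0, 0, 0, 0],
    [1, 0.00275, -0.0029, 0, 0, 0, 0],
    [1, 0.00275, -0.0029, 0, 0, 0, 0],
    [1, 0.00275, -0.0029, 0, 0, 0, 0]
  ]
}}

```text
time: 8.55
tool_pos: [0.4581, 0.2195, 0.0225]
ee_rot: [3.141, -0.0, 2.329]
force: [-2.7, 4.0, 4.4]
width: 0.0003
finger_force: 2.7
```

Call:
{"method": "step_arm", "body": {
  "commands": [
    [1, 0.002, -0.0022, 0, 0, 0, 0],
    [1, 0.002, -0.0022, 0, 0, 0, 0],
    [1, 0.002, -0.0022, 0, 0, 0, 0],
    [1, 0.002, -0.0022, 0, 0, 0, 0],
    [1, 0.002, -0.0022, 0, 0, 0, 0],
    [1, 0.002, -0.0022, 0, 0, 0, 0]
  ]
}}

```text
time: 9.15
tool_pos: [0.4708, 0.2048, 0.0221]
ee_rot: [-3.141, 0.001, 2.328]
force: [-0.6, -0.5, -0.7]
width: 0.0004
finger_force: 0.0
```

Call:
{"method": "step_arm", "body": {
  "commands": [
    [1, 0.0014, -0.0014, 0, 0, 0, 0],
    [1, 0.0014, -0.0014, 0, 0, 0, 0]
  ]
}}

```text
time: 9.35
tool_pos: [0.4726, 0.203, 0.0221]
ee_rot: [-3.141, -0.0, 2.328]
force: [-2.3, 2.4, 1.7]
width: 0.0005
finger_force: 1.7
```

Call:
{"method": "step_arm", "body": {
  "commands": [
    [1, 0.0007, -0.0007, 0, 0, 0, 0],
    [1, 0.0007, -0.0007, 0, 0, 0, 0]
  ]
}}

```text
time: 9.55
tool_pos: [0.4736, 0.2023, 0.0222]
ee_rot: [-3.141, -0.001, 2.329]
force: [-5.5, 3.5, 1.9]
width: 0.0005
finger_force: 3.2
```

Call:
{"method": "step_arm", "body": {
  "commands": [
    [1, 0.0007, -0.0007, 0, 0, 0, 0],
    [1, 0.0007, -0.0007, 0, 0, 0, 0]
  ]
}}

```text
time: 9.75
tool_pos: [0.4736, 0.2022, 0.0221]
ee_rot: [-3.14, -0.003, 2.33]
force: [-7.9, 7.0, 3.9]
width: 0.0002
finger_force: 5.2
```

```bash
python3 - <<'E'
from h import *
s=sensors.sense(); print(s['tool_pos'],s['force'],s['time'])
for n in('side','top'):
    c=optics.capture(n); cv2.imwrite(f'pics/{n}_a.png',c['frame'][:,:,::-1])
    for x in (85,75): # board front margin corners when home, y offsets
        for y in(-45,-25,0,25,45):
            th=-.8125; u=np.array([np.cos(th),np.sin(th)]);v=np.array([-u[1],u[0]])
            w=np.r_[np.array([.5077,.1666])+u*x/1000+v*y/1000,.025]
            p=proj(c,[w])[0].round(); print(n,x,y,p,at_depth(c,[p])[0].round(4))
E
```

```text
[0.47358174 0.2022155  0.02211595] [-7.85663928  7.0055117   3.91965985] 9.75
side 85 -45 [309. 208.] [0.461  0.2422 0.1003]
side 85 -25 [302. 209.] [0.4734 0.2499 0.0989]
side 85 0 [292. 210.] [0.4909 0.2616 0.0982]
side 85 25 [283. 212.] [0.506  0.2731 0.0955]
side 85 45 [275. 213.] [0.5226 0.2773 0.0921]
side 75 -45 [311. 210.] [0.4577 0.2392 0.0952]
side 75 -25 [303. 211.] [0.4725 0.2469 0.0934]
side 75 0 [294. 212.] [0.5521 0.1248 0.0309]
side 75 25 [284. 213.] [0.5039 0.2728 0.0935]
side 75 45 [276. 214.] [0.5162 0.2849 0.0939]
top 85 -45 [366. 203.] [0.423  0.1725 0.55  ]
top 85 -25 [360. 197.] [0.4323 0.1751 0.535 ]
top 85 0 [351. 189.] [0.4456 0.1801 0.5138]
top 85 25 [343. 181.] [0.461  0.1844 0.4885]
top 85 45 [337. 175.] [0.4739 0.1881 0.4675]
top 75 -45 [363. 206.] [0.4202 0.1755 0.5503]
top 75 -25 [356. 200.] [0.4297 0.1789 0.5337]
top 75 0 [348. 192.] [0.4425 0.1833 0.5141]
top 75 25 [340. 184.] [0.4569 0.1883 0.4919]
top 75 45 [333. 178.] [0.47   0.193  0.4693]
```

The force rose to about 10 N with no motion at track position -49, which is the expected home. I'll back off and check before going to the keeper.

Call:
{"method": "step_arm", "body": {
  "commands": [
    [1, -0.005, 0.0053, 0, 0, 0, 0],
    [1, -0.008, 0.0085, 0, 0, 0, 0],
    [1, -0.008, 0.0085, 0.01, 0, 0, 0],
    [1, -0.004, 0.004, 0.04, 0, 0, 0],
    [1, 0, 0, 0.05, 0, 0, 0],
    [1, -0.02, 0.02, 0.03, 0, 0, 0],
    [1, -0.03, 0.03, 0.01, 0, 0, 0]
  ]
}}

```text
time: 10.55
tool_pos: [0.4039, 0.2776, 0.167]
ee_rot: [3.133, 0.003, 2.323]
force: [0.8, 0.5, -0.0]
width: 0.0004
finger_force: 0.0
```

```bash
python3 - <<'E'
from h import *
from fit import W
import pickle
c=pickle.load(open('top.pkl','rb'))
v,u=np.mgrid[120:260,360:500]; uv=np.c_[u.ravel(),v.ravel()]; P=at_depth(c,uv)
m=(P[:,2]>.05)&(P[:,0]<.75); Q=P[m]
for x in np.arange(.4,.75,.05):
    for y in np.arange(-.25,.15,.05):
        q=Q[(abs(Q[:,0]-x)<.025)&(abs(Q[:,1]-y)<.025)]
        if len(q): print(x.round(2),y.round(2),len(q),q[:,2].max().round(3))
s=sensors.sense(); print(s['tool_pos'],s['force'],s['qpos'].round(2),s['time'])
J=[.5077,.1666,-.8125]
for n in('side','top'):
    c=optics.capture(n); cv2.imwrite(f'pics/{n}_b.png',cv2.resize(c['frame'][150:290,250:410,::-1],None,fx=4.2,fy=4.2,interpolation=cv2.INTER_CUBIC))
    for x in (90,-32):
        w=W(J,[[x,y,25] for y in(-45,-25,0,25,45)])
        print(n,x,at_depth(c,proj(c,w).round())[:,2].round(4))
E
```

```text
0.55 -0.0 40 0.065
0.55 0.05 9 0.064
0.65 -0.15 114 0.172
0.65 -0.1 366 0.159
0.65 -0.05 141 0.134
0.7 -0.15 122 0.095
0.7 -0.1 140 0.075
0.7 -0.05 169 0.132
0.7 -0.0 11 0.103
[0.40386396 0.27756786 0.16702584] [ 0.77451746  0.47405934 -0.04212278] [-0.46  0.28 -0.23  2.02  0.09  0.84  0.02] 10.55
side 90 [0.0277 0.0269 0.0277 0.0268 0.0273]
side -32 [0.0259 0.0253 0.0276 0.027  0.027 ]
top 90 [0.0256 0.0244 0.0227 0.0265 0.0238]
top -32 [0.5838 0.589  0.5923 0.5916 0.5901]
```

View pics/side_b.png

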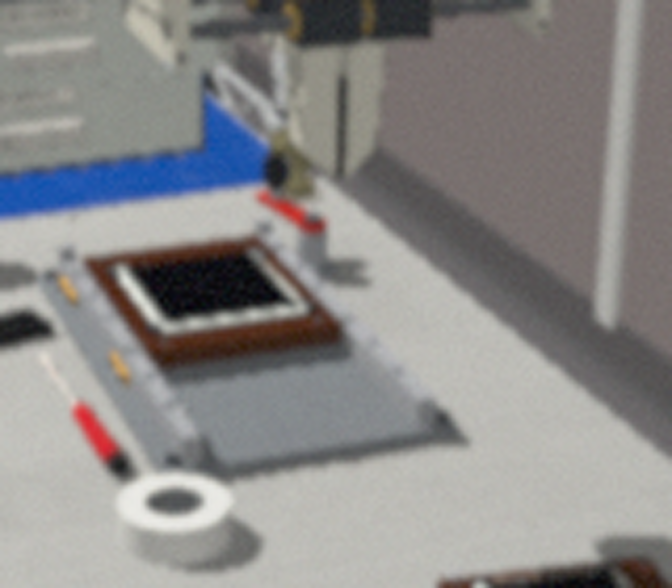

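The board is seated: its top reads about 25–27 mm at both ends, against 32 mm before. The red keeper is still open at (290,210). Next I'll go to the outer side of the knob, keeping this tool orientation so the gripper stays clear of the stand.

Call:
{"method": "step_arm", "body": {
  "commands": [
    [1, 0.0128, -0.0364, 0, 0, 0, 0],
    [1, 0.0128, -0.0364, 0, 0, 0, 0],
    [1, 0.0128, -0.0364, 0, 0, 0, 0],
    [1, 0.0128, -0.0364, 0, 0, 0, 0],
    [1, 0.0128, -0.0364, 0, 0, 0, 0],
    [1, 0.0128, -0.0364, 0, 0, 0, 0],
    [1, 0.0128, -0.0364, 0, 0, 0, 0],
    [1, 0.0128, -0.0364, 0, 0, 0, 0],
    [1, 0, 0, 0, 0, 0, 0]
  ]
}}

```text
time: 11.55
tool_pos: [0.5044, -0.0204, 0.163]
ee_rot: [-3.141, 0.004, 2.321]
force: [-0.4, -0.3, -0.8]
width: 0.0004
finger_force: 0.0
```

```bash
cat > st.py <<'E'
from h import *
from scipy.spatial.transform import Rotation as R
s=sensors.sense(); a=-.8125
d=(s['tool_pos'][:2]-[.5077,.1666])*1000
print(s['tool_pos'].round(4),s['ee_rot'].round(3),s['force'].round(1),s['qpos'].round(2),s['time'],'jig',(np.cos(a)*d[0]+np.sin(a)*d[1]).round(1),(-np.sin(a)*d[0]+np.cos(a)*d[1]).round(1))
print(np.degrees((R.from_euler('xyz',[np.pi,0,np.pi-.8125])*R.from_euler('xyz',s['ee_rot']).inv()).as_rotvec()).round(1))
E
python3 st.py
```

```text
[ 0.5044 -0.0204  0.163 ] [-3.141  0.004  2.321] [-0.4 -0.3 -0.8] [ 0.03  0.3  -0.05  1.99  0.02  0.85  0.71] 11.55 jig 133.5 -131.0
[0.2 0.1 0.5]
```

Call:
{"method": "step_arm", "body": {
  "commands": [
    [1, -0.002, 0.002, -0.03, 0, 0, 0.5],
    [1, 0, 0, -0.035, 0, 0, 0],
    [1, 0, 0, -0.03, 0, 0, 0],
    [1, 0, 0, -0.013, 0, 0, 0],
    [1, 0, 0, 0, 0, 0, 0],
    [1, 0.0029, 0.00275, 0, 0, 0, 0],
    [1, 0.0029, 0.00275, 0, 0, 0, 0],
    [1, 0.0029, 0.00275, 0, 0, 0, 0],
    [1, 0.0029, 0.00275, 0, 0, 0, 0],
    [1, 0.0029, 0.00275, 0, 0, 0, 0]
  ]
}}

```text
time: 12.55
tool_pos: [0.5163, 0.0018, 0.055]
ee_rot: [3.141, 0.001, 2.337]
force: [-0.4, 0.3, 0.4]
width: 0.0005
finger_force: 0.0
```

```bash
python3 st.py; python3 - <<'E'
from h import *
c=optics.capture('side'); cv2.imwrite('pics/s3.png',cv2.resize(c['frame'][150:270,240:400,::-1],None,fx=4.5,fy=4.5,interpolation=cv2.INTER_CUBIC))
E
```

```text
[0.5163 0.0018 0.055 ] [3.141e+00 1.000e-03 2.337e+00] [-0.4  0.3  0.4] [-0.01  0.49 -0.05  2.02  0.04  0.63  0.67] 12.55 jig 125.6 -107.1
[-0.   0.1 -0.5]
```

View pics/s3.png

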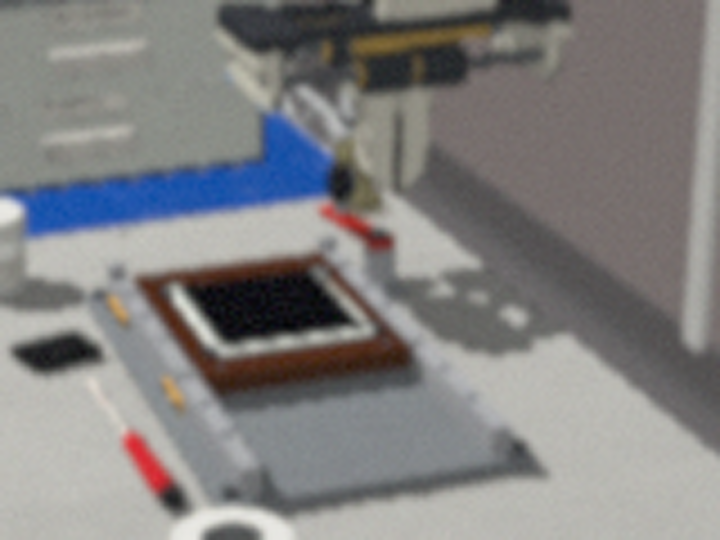

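The fingers are beside the knob at (345,185), on its outer side. I'll push it round gently.

Call:
{"method": "step_arm", "body": {
  "commands": [
    [1, 0.0022, 0.002, 0, 0, 0, 0],
    [1, 0.0018, 0.0025, 0, 0, 0, 0],
    [1, 0.0015, 0.0028, 0, 0, 0, 0],
    [1, 0.0014, 0.0029, 0, 0, 0, 0],
    [1, 0.0014, 0.0029, 0, 0, 0, 0]
  ]
}}

```text
time: 13.1
tool_pos: [0.5238, 0.0146, 0.0543]
ee_rot: [-3.141, -0.0, 2.337]
force: [1.0, -1.4, 0.8]
width: 0.0004
finger_force: 0.4
```

Call:
{"method": "step_arm", "body": {
  "commands": [
    [1, 0.0014, 0.0029, 0, 0, 0, 0],
    [1, 0.0014, 0.0029, 0, 0, 0, 0],
    [1, 0.0014, 0.0029, 0, 0, 0, 0],
    [1, 0.0014, 0.0029, 0, 0, 0, 0],
    [1, 0.0012, 0.0029, 0, 0, 0, 0],
    [1, 0.0012, 0.0029, 0, 0, 0, 0]
  ]
}}

```text
time: 13.7
tool_pos: [0.5309, 0.0323, 0.054]
ee_rot: [-3.14, -0.001, 2.338]
force: [-4.0, 0.1, 0.7]
width: 0.0012
finger_force: 1.6
```

```bash
python3 st.py; python3 - <<'E'
from h import *
c=optics.capture('side'); f=c['frame'].astype(int)
red=((f[...,0]>110)&(f[...,1]<70)&(f[...,2]<70)).astype(np.uint8); red[:, :290]=0; red[:180]=0; red[215:]=0;red[:,345:]=0
v,u=np.nonzero(red); print(len(u), u.min(),u.max()); P=at_z(c,np.c_[u,v],.0345)
a=-.8125; d=(P[:,:2]-[.5077,.1666])*1000; q=np.c_[np.cos(a)*d[:,0]+np.sin(a)*d[:,1],-np.sin(a)*d[:,0]+np.cos(a)*d[:,1]]
print(q.mean(0),q.min(0),q.max(0),cv2.fitLine(q.astype(np.float32),cv2.DIST_HUBER,0,.01,.01).ravel())
E
```

```text
[0.5309 0.0323 0.054 ] [-3.140e+00 -1.000e-03  2.338e+00] [-4.   0.1  0.7] [-0.07  0.52 -0.06  1.98  0.04  0.65  0.62] 13.7 jig 113.5 -75.6
[ 0.  -0.1 -0.5]
20 309 326
[ 92.30911324 -68.50263193] [ 74.99203798 -87.92550003] [108.71471139 -52.36331565] [  0.74913454   0.6624179   92.31486    -68.52722   ]
```

Call:
{"method": "step_arm", "body": {
  "commands": [
    [1, -0.0036, -0.0034, 0, 0, 0, 0],
    [1, -0.008, -0.0076, 0, 0, 0, -0.5],
    [1, 0.012, -0.013, 0, 0, 0, 0],
    [1, 0.0128, -0.0131, 0, 0, 0, 0],
    [1, 0.01, 0.0096, 0, 0, 0, 0],
    [1, 0.01, 0.0096, 0, 0, 0, 0],
    [1, 0.01, 0.0096, 0, 0, 0, 0],
    [1, 0, 0, 0, 0, 0, 0]
  ]
}}

```text
time: 14.55
tool_pos: [0.5769, 0.0272, 0.0546]
ee_rot: [3.139, -0.0, 2.333]
force: [-0.6, -0.6, 0.6]
width: 0.0003
finger_force: 0.0
```

```bash
python3 st.py; python3 - <<'E'
from h import *
c=optics.capture('side'); cv2.imwrite('pics/s4.png',cv2.resize(c['frame'][150:270,240:400,::-1],None,fx=4.5,fy=4.5,interpolation=cv2.INTER_CUBIC))
E
```

```text
[0.5769 0.0272 0.0546] [ 3.139 -0.     2.333] [-0.6 -0.6  0.6] [-0.05  0.57 -0.05  1.87  0.04  0.7   0.63] 14.55 jig 148.8 -45.6
[-0.1  0.1 -0.2]
```

View pics/s4.png

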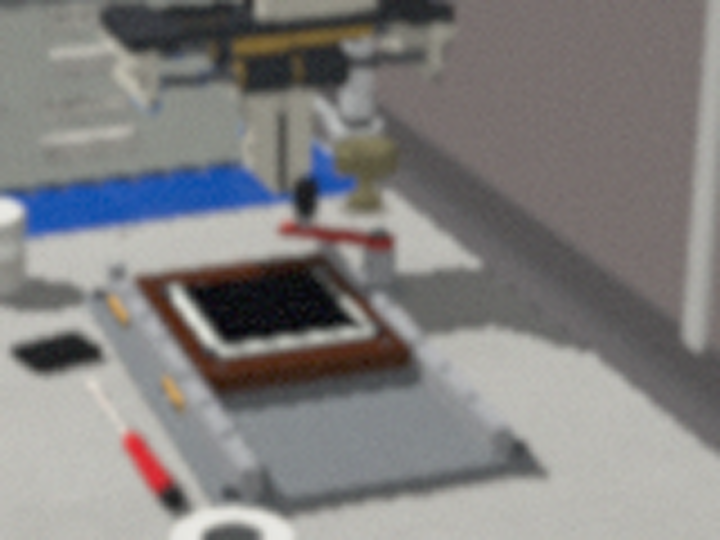

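The knob is at (305,198) and the bar has swung about halfway. The fingers are on its home-end side, so I'll push toward the board.

Call:
{"method": "step_arm", "body": {
  "commands": [
    [1, -0.00275, 0.0029, 0, 0, 0, 0],
    [1, -0.00275, 0.0029, 0, 0, 0, 0],
    [1, -0.00275, 0.0029, 0, 0, 0, 0],
    [1, -0.00275, 0.0029, 0, 0, 0, 0],
    [1, -0.00275, 0.0029, 0, 0, 0, 0],
    [1, -0.00275, 0.0029, 0, 0, 0, 0],
    [1, -0.00275, 0.0029, 0, 0, 0, 0],
    [1, -0.00275, 0.0029, 0, 0, 0, 0],
    [1, -0.0014, 0.0015, 0, 0, 0, 0],
    [1, -0.0014, 0.0015, 0, 0, 0, 0],
    [1, -0.0014, 0.0015, 0, 0, 0, 0],
    [1, -0.0014, 0.0015, 0, 0, 0, 0]
  ]
}}

```text
time: 15.8
tool_pos: [0.5471, 0.0529, 0.0542]
ee_rot: [-3.141, -0.0, 2.328]
force: [0.9, 0.1, -0.1]
width: 0.0002
finger_force: 0.5
```

```bash
python3 st.py
```

```text
[0.5471 0.0529 0.0542] [-3.141 -0.     2.328] [ 0.9  0.1 -0.1] [-0.1   0.54 -0.05  1.94  0.04  0.67  0.58] 15.8 jig 109.6 -49.6
[ 0. -0.  0.]
```

Call:
{"method": "step_arm", "body": {
  "commands": [
    [1, 0, 0.0014, 0, 0, 0, 0],
    [1, 0, 0.0014, 0, 0, 0, 0],
    [1, 0, 0.0014, 0, 0, 0, 0],
    [1, 0, 0.0014, 0, 0, 0, 0],
    [1, 0, 0, 0, 0, 0, 0]
  ]
}}

```text
time: 16.3
tool_pos: [0.5474, 0.0588, 0.0543]
ee_rot: [3.142, -0.0, 2.329]
force: [-0.1, -0.2, 0.1]
width: 0.0005
finger_force: 0.1
```

```bash
python3 st.py; cat > k.py <<'E'
from h import *
from fit import W
c=optics.capture('side'); f=c['frame'].astype(int)
red=((f[...,0]>110)&(f[...,1]<70)&(f[...,2]<70)).astype(np.uint8); red[:, :275]=0; red[:180]=0; red[225:]=0;red[:,345:]=0
v,u=np.nonzero(red); P=at_z(c,np.c_[u,v],.033)
a=-.8125; d=(P[:,:2]-[.5077,.1666])*1000; q=np.c_[np.cos(a)*d[:,0]+np.sin(a)*d[:,1],-np.sin(a)*d[:,0]+np.cos(a)*d[:,1]]
l=cv2.fitLine(q.astype(np.float32),cv2.DIST_HUBER,0,.01,.01).ravel()
print(len(u),q.mean(0),q.min(0),q.max(0),l,np.arctan2(l[1],l[0]))
im=cv2.resize(c['frame'][170:250,260:370,::-1],None,fx=6.5,fy=6.5,interpolation=cv2.INTER_CUBIC)
J=[.5077,.1666,-.8125]
p=(proj(c,W(J,[[94,-91,34.5],[94,-25,34.5],[80,-25,34.5],[80,-91,34.5]]))-[260,170]+.42)*6.5
cv2.polylines(im,[p.astype(np.int32)],True,(0,255,0),1); cv2.imwrite('pics/k.png',im)
E
python3 k.py
```

```text
[0.5474 0.0588 0.0543] [ 3.142 -0.     2.329] [-0.1 -0.2  0.1] [-0.11  0.54 -0.05  1.94  0.04  0.67  0.57] 16.3 jig 105.6 -45.3
[-0. -0.  0.]
34 [ 83.63073694 -53.12015065] [ 77.33072342 -86.82796168] [ 90.31414207 -23.58573217] [ 2.3622054e-03 -9.9999720e-01  8.3605354e+01 -5.3122051e+01] -1.5684341
```

View pics/k.png

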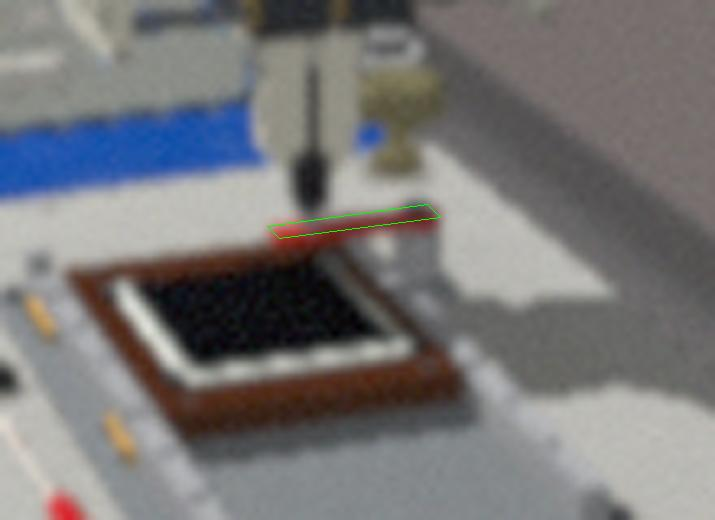

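The bar lies parallel to the ideal outline at (270–440, 205–238). I'll back away and confirm from the top camera.

Call:
{"method": "step_arm", "body": {
  "commands": [
    [1, 0.004, -0.0042, 0, 0, 0, 0],
    [1, 0.01, -0.011, 0, 0, 0, 0],
    [1, 0.005, -0.005, 0.03, 0, 0, 0],
    [1, 0, 0, 0.05, 0, 0, 0],
    [1, 0, -0.03, 0.03, 0, 0, 0],
    [1, -0.01, -0.045, 0, 0, 0, 0],
    [1, -0.01, -0.045, 0, 0, 0, 0],
    [1, -0.01, -0.045, 0, 0, 0, 0],
    [1, -0.01, -0.045, 0, 0, 0, 0],
    [1, -0.02, -0.04, 0, 0, 0, 0],
    [1, -0.02, -0.04, 0, 0, 0, 0],
    [1, 0, 0, 0, 0, 0, 0]
  ]
}}

```text
time: 17.55
tool_pos: [0.4822, -0.2612, 0.1647]
ee_rot: [-3.137, 0.002, 2.316]
force: [-0.3, -0.5, -0.4]
width: 0.0003
finger_force: 0.0
```

```bash
python3 st.py; python3 k.py; python3 - <<'E'
from fit import *
c=optics.capture('top'); im=cv2.resize(c['frame'][150:290,250:410,::-1],None,fx=4.2,fy=4.2,interpolation=cv2.INTER_CUBIC)
J=[.5077,.1666,-.8125]
for m in ([[94,-91,34.5],[94,-25,34.5],[80,-25,34.5],[80,-91,34.5]],[[100,55,25],[100,-55,25],[-40,-55,25],[-40,55,25]]):
    p=(proj(c,W(J,m))-[250,150]+.38)*4.2; cv2.polylines(im,[p.round().astype(np.int32)],True,(0,255,0),1)
f=c['frame'].astype(int); red=((f[...,0]>110)&(f[...,1]<70)&(f[...,2]<70)); red[:, :345]=0; red[:160]=0; red[230:]=0;red[:,400:]=0
v,u=np.nonzero(red); P=at_z(c,np.c_[u,v],.0345)
a=J[2]; d=(P[:,:2]-J[:2])*1000; q=np.c_[np.cos(a)*d[:,0]+np.sin(a)*d[:,1],-np.sin(a)*d[:,0]+np.cos(a)*d[:,1]]
l=cv2.fitLine(q.astype(np.float32),cv2.DIST_HUBER,0,.01,.01).ravel()
print(len(u),q.min(0),q.max(0),l,np.arctan2(l[1],l[0]))
cv2.imwrite('pics/end.png',im)
E
```

```text
[ 0.4822 -0.2612  0.1647] [-3.137e+00  2.000e-03  2.316e+00] [-0.3 -0.5 -0.4] [ 0.4   0.37  0.05  1.89 -0.02  0.89  1.21] 17.55 jig 293.1 -312.7
[ 0.3 -0.1  0.7]
37 [ 83.93415864 -57.66334121] [ 76.49853929 -89.34690222] [ 90.31414207 -23.58573217] [ 4.7365535e-02 -9.9887764e-01  8.4317787e+01 -5.8178425e+01] -1.5234131
125 [ 77.58803554 -92.86060535] [ 94.69726149 -26.43400947] [ 3.975674e-02 -9.992094e-01  8.684849e+01 -5.954470e+01] -1.5310291
```

View pics/end.png

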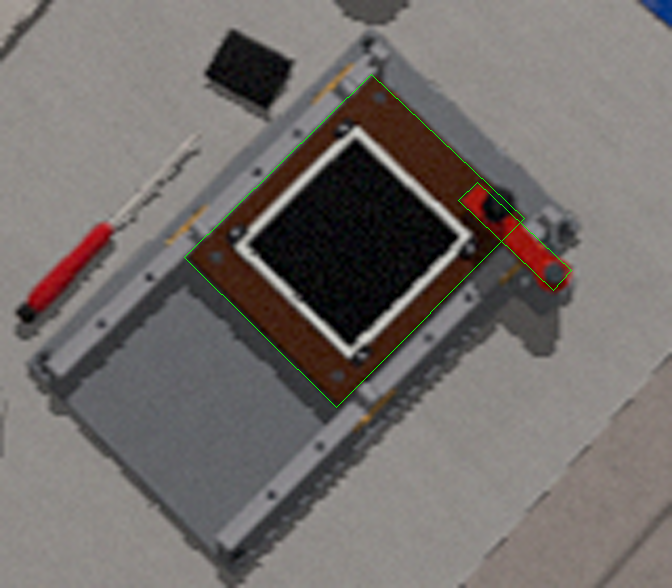

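The board is home and its outline matches at (188–523, 75–406). The bar lies square across the leading margin at (460–570, 185–290), within about 0.04 rad. The bystanders near the jig have not moved, so I'm handing in.

```bash
python3 -c "
from plant import bot; print(bot.sign_off())"
```

```text
the job is handed in; nothing more can be done
None
```

The board is seated in its notches and the red keeper lies square across its leading end, within about 0.04 rad by camera. The job is handed in at about 18 s, but sign-off returned no verdict.

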